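# Seat a brass bar and keep it clamped under a spring hold-down

### The arm

A 6-joint arm with a two-finger parallel gripper is mounted at the origin on the work surface. World frame = base frame: x ahead of the robot, y to its left, z up, the work surface at z = 0. Lengths are in m, angles in rad, forces in N, time in s.
With the tool pointing down it reaches from about 0.3 to 0.85 m from the base axis. Payload 4.2 kg.
Tool frame: the origin (TCP) lies at the very end of the fingers, on their centre line; the grasp point (between the pads) lies 19 mm behind it (grasp_offset is the distance from the TCP to the grasp point, in m); z points along the fingers, y is the direction in which the jaws open and shut (so a half turn about z gives the same grasp; the last joint's range is limited). The gripper opens to 91 mm and grips with 3 to 60 N. Pads are 32 mm wide; open, the fingers measure 118 mm over their backs; the gripper's body (76 mm by 178 mm) begins 60 mm behind the grasp point.
Start: joints at [-1.176, 0.32, 1.565, -0, 1.257, -0.02], TCP at [0.232, -0.526, 0.214] pointing down, gripper open.
Joint ranges: [-3.11, 3.11], [-0.84, 2.01], [0.21, 2.61], [-1.34, 4.49], [0.05, 2.63], [-2.56, 2.56]. Speed limits (rad/s): [2.57, 2.57, 3.14, 3.14, 3.14, 3.14].

### API

Orientations are given as a unit quaternion [x, y, z, w].
In Python, from rig import * gives the robot as it stands.
- The arm moves only by the tool move_arm, never from a script. Its argument "commands" is a list of rows, each a list of 2 entries, a list of its own where there are three numbers: the shift along the tool's x, y, z in m, then the turn, a rotation vector about the tool's x, y, z in rad. In form: [[[dx, dy, dz], [ax, ay, az]], ...]. A call has 1 to 10 rows; each row is the pose to reach, as a shift and turn from the pose measured when the call began, along the tool's axes at that moment; what a row does not reach only later rows make up. A row lasts 1/10 s, in which the tool goes at most 50 mm and 8.59 degrees, less where a joint would pass 70% of its speed; a pose out of reach is approached as far as the arm can. A call with a gripper value outside its range is refused whole. "jaw" is the finger opening in m, from 0 to 0.0912, set as the call begins (left out, the last holds). The fingers move at their own pace and stop on an object; the grip force is fixed at half the most. Time passes only in rows, so rows that repeat a pose let the fingers close. It gives the time, the measured TCP pose, the force and the opening at its end, in the units of the state.
- get_state(): the state, without advancing time (a new reading comes with each control period).
- grab_frame(name): name is "side" or "top"; returns a dict with "img" (400x640x3 uint8, blue, green, red), "z_map" (400x640 float32, m along the optical axis (not along the pixel's ray), 0 where there is no reading), "fx", "fy", "cx", "cy" (pixels), "xyz" and "attitude" of the camera in the world. Camera axes: x right, y down, z forward; pixel columns grow to the right and rows downward; lengths in m; the calibration is good to about 2 mm. A picture is of the moment at which its call begins.
- hand_in(): hands the job in, once; it reports no verdict.
Trained networks look in a picture, given as the dict that the camera call returned (one of the last four; its "shot" number tells which), for a name from the list of things; names that differ only in an ending like _2 or _b are one class to them, and where a whole thing is asked for, a point or a joint stands for the part that bears it (a point fixed in the world has none). Each returns a list of dicts, best first, with "confidence" (0 to 1); they miss things now and then, are a little off and sometimes report something else, mostly with a low value. They report only what shows in the picture. A call takes as long as a camera call. They do not tell look-alikes from the thing itself.
- outline_of(picture, target): "pixels" (400x640 bool, what is visible of it) and "location" ([column, row] in pixels, amid what is visible of it).
The state is a dict: "time": time; "joint_pos": joint angles; "qd": joint speeds; "joint_efforts": joint torques, N m; "position": TCP position; "tcp_rot": TCP orientation; "wrist_force": force on the tool from outside, world axes, zero at the start; "torque": the same for the moment, N m; "gripper_width": opening from 0.0 (shut) to 1.0 (fully open).
Only numpy, scipy, OpenCV 4.12 (cv2) and the standard library are available. Lean on these libraries where they do the work, as an engineer would, in place of code of your own. Each camera call takes 0.05 s, during which the arm holds its last target.

### The job

Slide the brass bar along its channel until it is fully home against the orange end stop, without shifting the stop. Then press the press's red palm knob down so that its foot clamps the bar with the foot's spring squeezed about halfway (about 8 mm of its 16 mm; never squeeze it to the end), and finish while still holding the knob down there. Leave the mallet, the jar and the wooden doming block where they are.

Things in the scene. Friction and masses are not known exactly. Their poses are not given: they have to be found in the camera images.
- press: Fixed hold-down press. Origin: on the bench, below the knob's axis; x runs along the channel to the stop, z up. Dark base plate: x -160 to 140 mm, 100 mm wide, top 20 mm over the bench. Two steel walls, x -60 to 90, 12 mm thick, tops at 30 mm, form a channel 18 mm wide; no walls at x below -60. Released, the knob rises above the green arm.
- press_nose (a point): Front of the green arm over the channel: centre of its round nose (38 mm across) at press x = 0, 118 mm above the bench, its top. The arm, 28 mm wide, 90 to 118 mm above the bench, runs from there to a green column (x 92 to 132 mm, 70 mm wide). The ram slides vertically through the nose.
- bar: Loose brass bar 160 (x) x 16 (y) x 24 mm (z), 0.3 to 0.6 kg. Origin: centre of its underside. Lies on the base plate (top 44 mm above the bench), parallel to press x, front (+x) end in the channel, 20 to 90 mm short of the stop. Its rear end stands free of the walls and can be gripped across the width from above; when home the rear end is at press x = -135 to -105 mm.
- bar_front (a point): Centre of the bar's front end face: bar x = +80 mm, 12 mm above its underside.
- stop_face (a point): Centre of the stop face that the bar's front must touch, 32 mm above the bench; axes as the press. The stop is an orange cross-piece 56 mm wide, 20 mm long in x, its face set between press x = 25 and 55 mm. Held by friction; it shifts above about 60 N, so a push of 5 to 25 N is safe.
- knob_top (a point): Centre of the flat top of the red palm knob (44 mm across, 20 mm high) on the vertical ram; 170 mm above the bench when released. Moves down with the ram.
- ram (a joint): Downward travel of ram and knob, m: 0 released, 0.030 fully down. Return spring about 5 N at the top, growing 0.12 N per mm. With the bar below, the foot meets it at 0.012; at 0.020 the foot spring is half squeezed (total push about 15 N); at 0.028 it is squeezed to the end (about 22 N).
- foot (a joint): Squeeze of the foot's spring, m: 0 free, 0.016 to the end. The rubber foot (24 mm across, 6 mm thick) hangs below the ram on a stem that slides up into the ram: of the 16 mm in sight the upper half is white, the lower green, so at half squeeze only green shows. Preload about 2 N, then 0.7 N per mm.
- foot_bottom (a point): Centre of the foot's sole; 56 mm above the bench when released, which is 12 mm above the bar's top.
- mallet: Bystander: loose mallet lying flat, white cylindrical head 85 mm long (along its y) and 38 mm across at the origin, wooden handle 190 mm along its -x. Origin: on the bench below the head.
- jar: Bystander: loose amber jar, 56 mm across, 75 mm high. Origin: centre of its underside.
- doming_block: Bystander: loose pale wooden block with round hollows, 60 x 60 x 40 mm. Origin: centre of its underside.
Mind the look-alikes: they are no part of the job. There is more than one size of the bar; the job needs the middle-sized.

How it is judged:
On the way:
1. the bar is home against the stop (within 3 mm) while the knob is still up (x of bar_front in the frame of stop_face between -0.003 and 0.003 m and horizontal distance between bar_front and stop_face below 0.006 m and distance between bar_front and stop_face below 0.008 m and value of joint ram below 0.006 m), for 0.2 s.
At the end, for the whole second after the job is handed in: The bar rests on the plate within 3 mm of the stop face, the foot clamps it with its spring squeezed by 5 to 11 mm, and the robot is still pressing the knob down (and not touching the bar) (x of bar_front in the frame of stop_face between -0.003 and 0.003 m and horizontal distance between bar_front and stop_face below 0.006 m and distance between bar_front and stop_face below 0.008 m and value of joint foot between 0.005 and 0.011 m and value of joint ram between 0.016 and 0.024 m and angle between bar's own z axis and vertical below 0.05 rad and linear speed of bar below 0.02 m/s and contact force between any of the fingers, the arm and press above 4 N and contact force between the fingers and bar below 0.5 N); the arm keeps its last pose, push and grip.
It fails at once if the foot's spring is squeezed to the end (over 15 mm) (value of joint foot above 0.015 m).
It fails at once if the end stop is shifted by over 3 mm (distance of stop_face from where it was at the start of the episode above 0.003 m).
It fails at once if the mallet, jar or doming block is moved by over 20 mm (distance of any of mallet, jar, doming_block from where it was at the start of the episode above 0.02 m).
It also fails if it takes over 45 s, if anything falls off the work surface, if the arm or the gripper's body presses on something with over 40 N, if the wrist force passes 120 N, or if a joint passes its speed limit or range.

## Working session

There is one attempt and no reset: what is moved stays moved. The work goes in short steps, Python scripts to look and compute and a tool call to move; the robot and the scene stay as the last step left them, time stands still between calls to the robot, and variables do not carry over. Pictures are saved under pics/ and viewed, and the job is handed in when it is done.

Besides the shell and the picture viewer there is one more tool, called after "Emit:" as a command line: name --argument value ..., lists and objects as JSON in quotes. move_arm: Moves the arm, as the interface text tells. Its arguments: {"type":"object","properties":{"commands":{"type":"array","items":{"type":"array"}},"jaw":{"type":"number"}},"required":["commands"]}

```bash
mkdir -p pics; ls; cat > h.py <<'E'
from rig import *
import numpy as np, cv2
from scipy.spatial.transform import Rotation as R
def pts(f):
    z=f["z_map"]; v,u=np.mgrid[0:z.shape[0],0:z.shape[1]]
    P=np.stack([(u-f["cx"])/f["fx"]*z,(v-f["cy"])/f["fy"]*z,z],-1)
    a=np.array(f["attitude"]); Rm=a if a.shape==(3,3) else R.from_quat(a).as_matrix()
    W=P@Rm.T+np.array(f["xyz"]); W[z==0]=np.nan
    return W
E
python3 - <<'E'
from h import *
import pickle
s=get_state(); print(s)
for n in ("side","top"):
    f=grab_frame(n); cv2.imwrite(f"pics/{n}0.png",f["img"]); print(n,f["shot"],f["fx"],f["fy"],f["cx"],f["cy"],f["xyz"],f["attitude"])
    W=pts(f)
    for t in ("press","bar","stop_face","knob_top","mallet","jar","doming_block","foot_bottom"):
        try:
            for o in outline_of(f,t)[:6]:
                w=W[o["pixels"]]; print(t,round(o["confidence"],2),np.round(o["location"]),o["pixels"].sum(),np.nanmedian(w,0).round(3),np.nanpercentile(w[:,2],95).round(3))
        except Exception as e: print(t,e)
    pickle.dump(f,open(f"{n}0.pkl","wb"))
E
```

```text
pics
{'time': 0.0, 'joint_pos': array([-1.17601196e+00,  3.20309481e-01,  1.56567815e+00, -8.30970887e-07,
        1.25739161e+00, -1.99939973e-02]), 'qd': array([ 1.44244326e-05, -8.15544824e-04, -1.35757886e-03,  7.57975504e-04,
        7.16036014e-04, -5.40829983e-04]), 'joint_efforts': array([ 2.06383957e-03, -4.12465417e+01, -2.31970632e+01,  7.27993716e-02,
        4.54833987e-02, -1.42139929e-04]), 'position': array([ 0.23152699, -0.52577556,  0.21311053]), 'tcp_rot': array([ 9.78571415e-01,  2.05905775e-01, -1.66809170e-04, -8.77581352e-04]), 'wrist_force': array([-0.15487693, -0.28285039, -0.43141557]), 'torque': array([-0.01897219,  0.06055068, -0.03252806]), 'gripper_width': 0.9997777895865072}
side 1 384.6842638429268 384.6842638429268 314.5482434244802 200.83852804073197 [0.55039738 0.59451808 0.62809563] [-0.00925614  0.91743234 -0.39777368 -0.00288345]
press 0.78 [324. 257.] 6190 [0.536 0.167 0.042] 0.166
bar 0.95 [226. 191.] 706 [ 0.757 -0.071  0.031] 0.033
bar 0.71 [325. 169.] 244 [ 0.522 -0.17   0.015] 0.018
bar 0.51 [339. 201.] 119 [ 0.499 -0.042  0.044] 0.046
knob
[... 227 characters left out ...]
5 [222. 282.] 1436 [0.716 0.179 0.037] 0.041
top 2 513.3110359312103 513.3110359312103 310.66685338787676 203.62690428660193 [0.49367638 0.03149428 1.04201576] [-0.70541552  0.7077475  -0.02887046  0.02547379]
press 0.75 [278. 222.] 7286 [0.532 0.088 0.021] 0.168
bar 0.85 [412. 225.] 310 [ 0.525 -0.178  0.016] 0.019
bar 0.62 [327. 233.] 660 [ 0.513 -0.007  0.044] 0.047
bar 0.58 [371. 107.] 1257 [ 0.766 -0.095  0.03 ] 0.034
bar 0.48 [276. 223.] 6960 [0.532 0.09  0.021] 0.168
knob_top 0.79 [279. 219.] 542 [0.532 0.086 0.169] 0.172
mallet 0.59 [253. 314.] 1577 [0.358 0.142 0.027] 0.038
jar 0.6 [289. 154.] 710 [0.667 0.071 0.074] 0.077
doming_block 0.84 [243. 131.] 1102 [0.718 0.167 0.038] 0.042
```

View pics/side0.png

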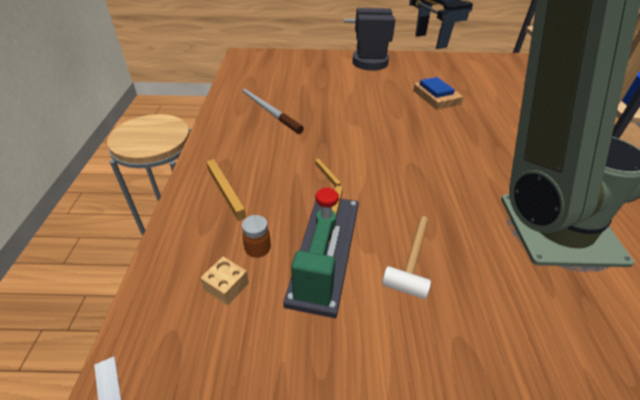

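View pics/top0.png

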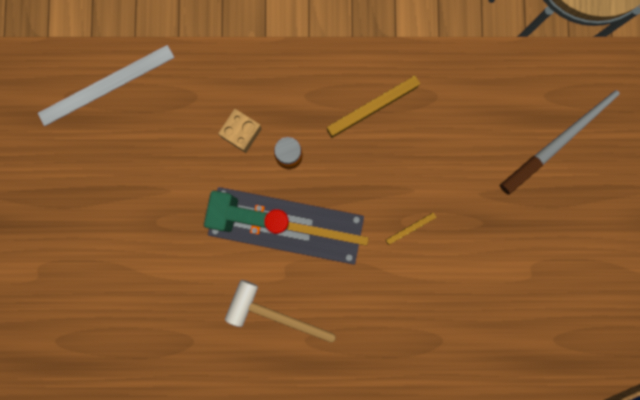

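```bash
python3 - <<'E'
import pickle,cv2
f=pickle.load(open("top0.pkl","rb"))["img"]; cv2.imwrite("pics/topc.png",cv2.resize(f[170:290,210:370],None,fx=5,fy=5,interpolation=cv2.INTER_CUBIC)[:600])
f=pickle.load(open("side0.pkl","rb"))["img"]; cv2.imwrite("pics/sidec.png",cv2.resize(f[170:310,270:400],None,fx=4,fy=4,interpolation=cv2.INTER_CUBIC))
E
```

```text
(no output)
```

View pics/topc.png

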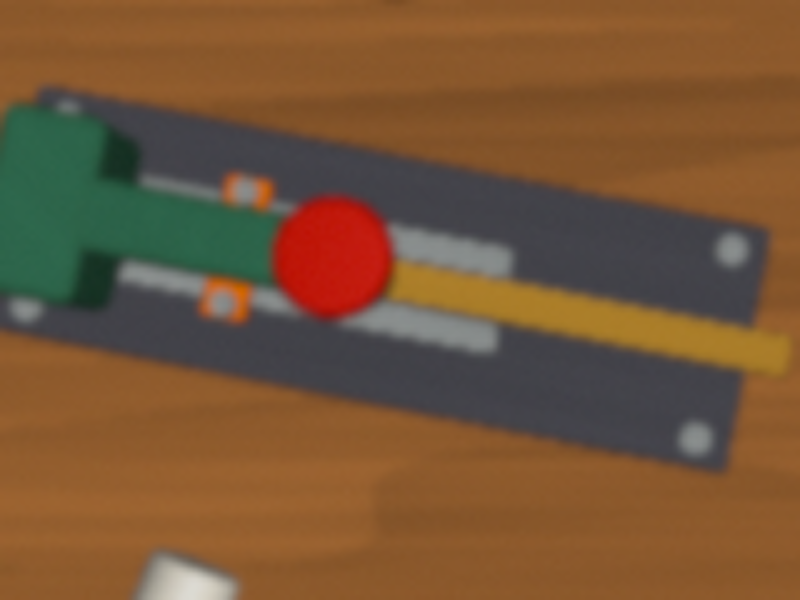

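View pics/sidec.png

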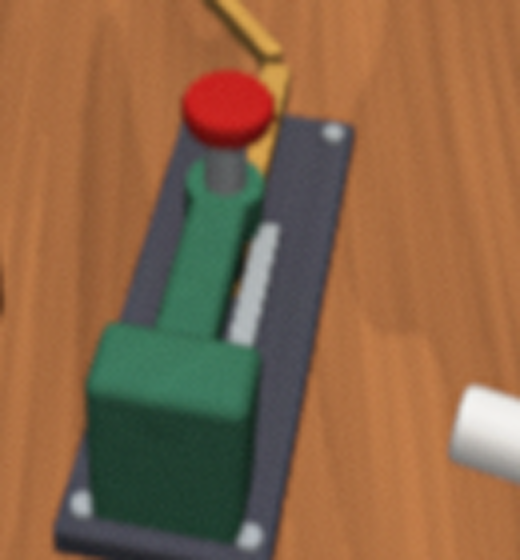

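The pictures show three brass bars. In the top view they are the long one at (371,107), the short one at (412,225), and the one at (327,233) lying on the press plate. The last one is the right bar: its top is at z≈0.044, its front end is in the channel, and its size is between the other two. The knob is at (277,221) and the orange stop tabs at about (259,208) and (255,230).

```bash
python3 - <<'E'
from h import *
import pickle
f=pickle.load(open("top0.pkl","rb")); W=pts(f); img=f["img"].astype(int); hsv=cv2.cvtColor(f["img"],cv2.COLOR_BGR2HSV)
a=R.from_quat(f["attitude"]).as_matrix(); C=np.array(f["xyz"])
def proj(u,v,z):
    d=a@np.array([(u-f["cx"])/f["fx"],(v-f["cy"])/f["fy"],1]); return C+d*(z-C[2])/d[2]
H,S,V=hsv[...,0],hsv[...,1],hsv[...,2]
u0,v0=205,185
sub=np.zeros(H.shape,bool); sub[180:270,200:375]=1
# knob
k=sub&((H<4)|(H>176))&(S>180)&(V>120); 
vv,uu=np.nonzero(k); (cu,cv_),r=cv2.minEnclosingCircle(np.c_[uu,vv].astype(np.float32)); print("knob",cu,cv_,r,"n",k.sum(),proj(uu.mean(),vv.mean(),.17),proj(cu,cv_,.17), "r mm",r/f["fx"]*.87)
# base plate: dark
z=W[...,2]
b=sub&(abs(z-.02)<.004)&(S<90)&(V<110)
c=cv2.findNonZero((b).astype(np.uint8)); hull=cv2.convexHull(c); 
P=np.array([proj(*p[0],.02)[:2] for p in hull]).astype(np.float32)
rc=cv2.minAreaRect(P*1000); print("plate",rc); print(cv2.boxPoints(rc))
# bar
br=sub&(abs(z-.044)<.005)&(H>14)&(H<28)&(S>150)
n,l,st,ce=cv2.connectedComponentsWithStats(br.astype(np.uint8)); i=1+st[1:,4].argmax(); m=l==i
vv,uu=np.nonzero(m); B=np.array([proj(x,y,.044)[:2] for x,y in zip(uu,vv)]).astype(np.float32)
rb=cv2.minAreaRect(B*1000); print("bar",m.sum(),rb,cv2.boxPoints(rb))
# axis via PCA on bar pts
mu=B.mean(0); d=np.linalg.svd(B-mu)[2][0] if False else np.linalg.eigh(np.cov((B-mu).T))[1][:,1]; d*=np.sign(d[1]); print("axis",mu,d,np.degrees(np.arctan2(d[1],d[0])))
t=(B-mu)@d; print(t.min(),t.max())
o=sub&(H>=4)&(H<14)&(S>200)&(V>180)
vv,uu=np.nonzero(o); print("orange",len(uu)); 
for uu_,vv_ in zip(uu,vv):pass
kn=proj(cu,cv_,.17)[:2]
zz=z[o]; print(np.percentile(zz[~np.isnan(zz)],[5,50,95]))
Q=np.array([proj(x,y,.044)[:2]-kn for x,y in zip(uu,vv)]); n_=np.array([-d[1],d[0]]); print("orange along",np.percentile(Q@d,[0,5,50,95,100]),"lat",np.percentile(Q@n_,[0,5,50,95,100]))
print("rear rel knob",(mu-kn)@d+t.min(),"lat",(mu-kn)@n_)
E
```

```text
knob 276.5 221.09091186523438 12.00328254699707 n 426 [0.53168947 0.08606867 0.17      ] [0.53126127 0.08533439 0.17      ] r mm 0.020344109292220473
plate ((529.6396484375, 76.32007598876953), (297.2085266113281, 97.94987487792969), 78.53720092773438)
[[452.1092  -59.58725]
 [548.1054  -79.05299]
 [607.1701  212.2274 ]
 [511.1739  231.69315]]
bar 611 ((513.3203735351562, -5.4957122802734375), (157.1968536376953, 15.588539123535156), 78.51264953613281) [[490.0292   -80.96747 ]
 [505.30548  -84.071945]
 [536.6116    69.97604 ]
 [521.33527   73.08052 ]]
axis [ 0.5124174  -0.00793574] [0.19652348 0.98049912] 78.6662650058109
-0.07602769918066266 0.08118384403899277
orange 6
[0.04154861 0.04291538 0.04483704]
orange along [0.04010611 0.04020348 0.04086625 0.04490051 0.04547422] lat [-0.02142837 -0.02095036  0.01591514  0.02152921  0.02200415]
rear rel knob -0.1711822510258035 lat 0.00014664581184100438
```

```bash
cat >> h.py <<'E'
O=np.array([.5316,.0861]); TH=np.radians(78.55); D=np.array([np.cos(TH),np.sin(TH)]); N=np.array([-D[1],D[0]])
def goal(px,z,py=0):
    s=get_state(); Rt=R.from_quat(s["tcp_rot"])
    g=np.r_[O+px*D+py*N,z]
    X=np.r_[D,0]; Z=np.array([0,0,-1.]); G=R.from_matrix(np.c_[X,np.cross(Z,X),Z])
    print("t",s["time"],"world goal",g.round(4),"shift",Rt.inv().apply(g-s["position"]).round(4),"turn",(Rt.inv()*G).as_rotvec().round(4))
def where():
    s=get_state(); p=s["position"]; q=p[:2]-O; f=s["wrist_force"]
    print("t",round(s["time"],2),"press x,y,z",(q@D).round(4),(q@N).round(4),p[2].round(4),"F along,lat,z",(f[:2]@D).round(2),(f[:2]@N).round(2),f[2].round(2),"w",round(s["gripper_width"]*91.2,1))
E
python3 - <<'E'
from h import *
import pickle
for n in ("top","side"):
    f=pickle.load(open(n+"0.pkl","rb")); W=pts(f); H,S,V=np.moveaxis(cv2.cvtColor(f["img"],cv2.COLOR_BGR2HSV),-1,0)
    q=W[...,:2]-O; x=q@D; y=q@N
    m=(abs(y)<.032)&(x>-.05)&(x<.09)&(H>=2)&(H<14)&(S>130)&(V>120)&(W[...,2]<.075)
    for lab,mm in (("L",m&(y>.008)),("R",m&(y<-.008))):
        print(n,lab,mm.sum(), np.percentile(x[mm],[0,10,50,90,100]).round(4) if mm.sum() else "", np.percentile(y[mm],[0,50,100]).round(4)if mm.sum() else "",np.percentile(W[mm][:,2],[0,50,100]).round(4)if mm.sum() else "")
    b=(H>14)&(H<28)&(S>150)&(V>120)&(abs(W[...,2]-.015)<.006)&(x<-.14)&(x>-.35)&(abs(y)<.1)
    print("small bar", b.sum(), np.percentile(x[b],[0,1,99,100]).round(3),np.percentile(y[b],[0,1,99,100]).round(3))
    b=(H>14)&(H<28)&(S>150)&(abs(W[...,2]-.044)<.005)&(x<0)&(x>-.25)&(abs(y)<.02)
    print("bar",np.percentile(x[b],[0,1,99,100]).round(4),np.percentile(y[b],[0,5,50,95,100]).round(4))
goal(-.152,.12)
E
```

```text
top L 38 [0.0379 0.0386 0.0434 0.0541 0.0553] [0.0139 0.0206 0.0284] [0.0176 0.0424 0.0468]
top R 25 [0.0379 0.0383 0.0416 0.0545 0.0554] [-0.0274 -0.0232 -0.0179] [0.0187 0.042  0.0467]
small bar 313 [-0.3   -0.297 -0.214 -0.212] [-0.082 -0.08  -0.007 -0.005]
bar [-0.1718 -0.1706 -0.017  -0.0148] [-0.0081 -0.0066  0.0002  0.0068  0.0076]
side L 0   
side R 0   
small bar 149 [-0.298 -0.297 -0.212 -0.211] [-0.082 -0.079 -0.003 -0.002]
bar [-0.1725 -0.1722 -0.0885 -0.0853] [-0.0062 -0.0036  0.0055  0.009   0.0092]
t 0.9 world goal [ 0.5014 -0.0629  0.12  ] shift [ 0.4335 -0.3154  0.094 ] turn [ 1.000e-04  0.000e+00 -9.561e-01]
```

Emit:
move_arm --commands '[[[0.433,-0.315,0.094],[0,0,-0.956]],[[0.433,-0.315,0.094],[0,0,-0.956]],[[0.433,-0.315,0.094],[0,0,-0.956]],[[0.433,-0.315,0.094],[0,0,-0.956]],[[0.433,-0.315,0.094],[0,0,-0.956]],[[0.433,-0.315,0.094],[0,0,-0.956]],[[0.433,-0.315,0.094],[0,0,-0.956]],[[0.433,-0.315,0.094],[0,0,-0.956]],[[0.433,-0.315,0.094],[0,0,-0.956]],[[0.433,-0.315,0.094],[0,0,-0.956]]]' --jaw 0.05

```text
time: 1.9
position: [0.4804, -0.0988, 0.1275]
tcp_rot: [0.774, 0.633, 0.0, 0.0]
wrist_force: [0.3, -0.4, -0.4]
gripper_width: 0.548
```

```bash
python3 - <<'E'
from h import *
where(); goal(-.152,.10)
E
```

```text
t 1.9 press x,y,z -0.1914 0.0135 0.1275 F along,lat,z -0.36 -0.43 -0.39 w 49.9
t 1.9 world goal [ 0.5014 -0.0629  0.1   ] shift [0.0394 0.0135 0.0275] turn [ 0.0011  0.0003 -0.    ]
```

Emit:
move_arm --commands '[[[0.0394,0.0135,0.0275],[0.001,0,0]],[[0.0394,0.0135,0.0275],[0.001,0,0]],[[0.0394,0.0135,0.0275],[0.001,0,0]],[[0.0394,0.0135,0.0275],[0.001,0,0]]]'

```text
time: 2.3
position: [0.5014, -0.0636, 0.1004]
tcp_rot: [0.774, 0.633, -0.0, 0.0]
wrist_force: [-0.8, 0.2, 0.5]
gripper_width: 0.55
```

```bash
python3 - <<'E'
from h import *
where(); goal(-.152,.025)
for n in ("side","top"):
    f=grab_frame(n); cv2.imwrite(f"pics/{n}1.png",cv2.resize(f["img"][110:290,210:440],None,fx=3,fy=3,interpolation=cv2.INTER_CUBIC))
E
```

```text
t 2.3 press x,y,z -0.1527 -0.0001 0.1004 F along,lat,z 0.03 0.78 0.52 w 50.2
t 2.3 world goal [ 0.5014 -0.0629  0.025 ] shift [ 0.0007 -0.0001  0.0754] turn [ 0.0006  0.0006 -0.0005]
```

View pics/side1.png

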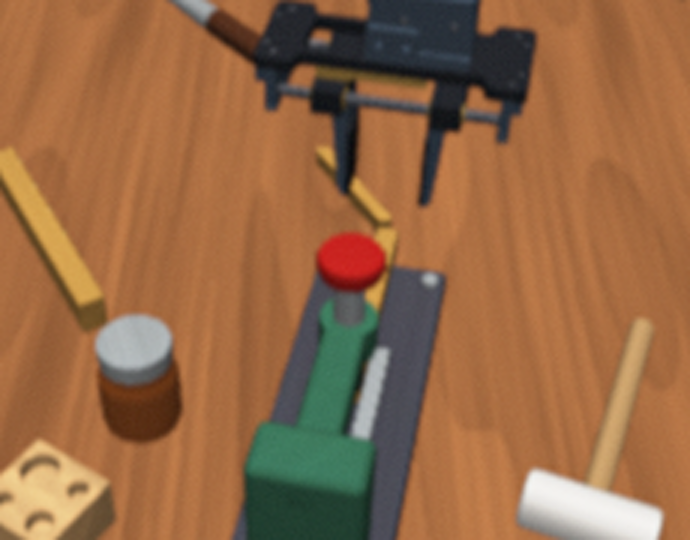

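View pics/top1.png

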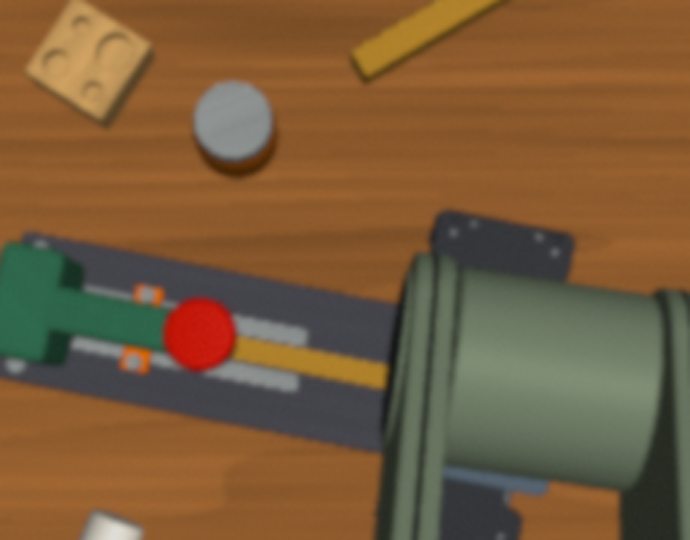

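The side crop shows the fingers at (345,190) and (425,200), straddling the bar's rear at (385,235). The top crop shows the bar axis running under the wrist. Next I'll lower the gripper and grip.

Emit:
move_arm --commands '[[[0.0007,0,0.025],[0,0,0]],[[0.0007,0,0.045],[0,0,0]],[[0.0007,0,0.06],[0,0,0]],[[0.0007,0,0.07],[0,0,0]],[[0.0007,0,0.075],[0,0,0]],[[0.0007,0,0.075],[0,0,0]]]'

```text
time: 3.0
position: [0.5015, -0.0639, 0.0258]
tcp_rot: [0.775, 0.632, 0.0, 0.001]
wrist_force: [-0.1, -0.4, -1.1]
gripper_width: 0.547
```

```bash
python3 - <<'E'
from h import *
where()
E
```

```text
t 3.0 press x,y,z -0.153 -0.0003 0.0258 F along,lat,z -0.39 -0.02 -1.06 w 49.9
```

Emit:
move_arm --commands '[[[0,0,0],[0,0,0]],[[0,0,0],[0,0,0]],[[0,0,0],[0,0,0]],[[0,0,0],[0,0,0]],[[0,0,0],[0,0,0]]]' --jaw 0.0

```text
time: 3.5
position: [0.5011, -0.0638, 0.026]
tcp_rot: [0.775, 0.632, -0.0, 0.0]
wrist_force: [-2.3, 1.1, 2.6]
gripper_width: 0.175
```

```bash
python3 - <<'E'
from h import *
where()
f=grab_frame("side"); cv2.imwrite(f"pics/side2.png",cv2.resize(f["img"][110:290,210:440],None,fx=3,fy=3,interpolation=cv2.INTER_CUBIC))
E
```

```text
t 3.5 press x,y,z -0.153 0.0001 0.026 F along,lat,z 0.59 2.42 2.64 w 16.0
```

View pics/side2.png

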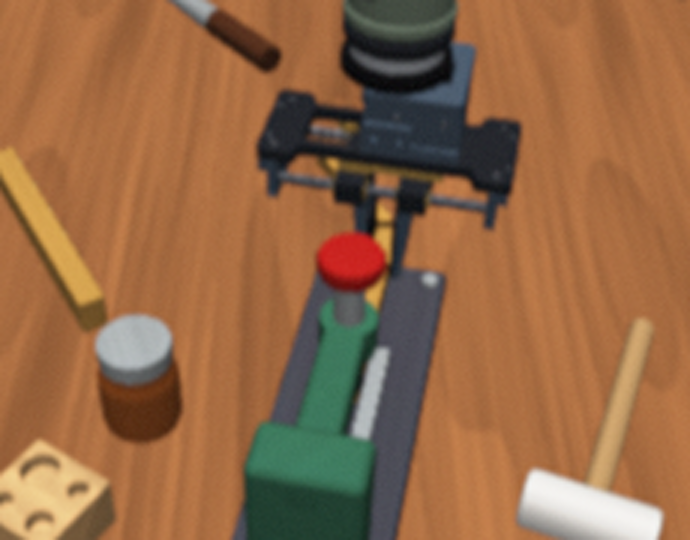

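The bar is gripped, with the opening reading 16.0 mm. The crop shows the fingers closed on the bar at (385,235). I expect the stop about 49 mm ahead, so I'll slide 38 mm first and check the force.

Emit:
move_arm --commands '[[[0.005,0,0],[0,0,0]],[[0.01,0,0],[0,0,0]],[[0.015,0,0],[0,0,0]],[[0.02,0,0],[0,0,0]],[[0.025,0,0],[0,0,0]],[[0.03,0,0],[0,0,0]],[[0.034,0,0],[0,0,0]],[[0.038,0,0],[0,0,0]],[[0.038,0,0],[0,0,0]]]'

```text
time: 4.45
position: [0.5088, -0.0258, 0.026]
tcp_rot: [0.775, 0.632, 0.0, 0.0]
wrist_force: [-2.1, 1.3, 2.9]
gripper_width: 0.174
```

```bash
python3 - <<'E'
from h import *
where()
E
```

```text
t 4.45 press x,y,z -0.1142 0.0001 0.026 F along,lat,z 0.86 2.3 2.85 w 15.9
```

Emit:
move_arm --commands '[[[0.002,0,0],[0,0,0]],[[0.004,0,0],[0,0,0]],[[0.006,0,0],[0,0,0]],[[0.006,0,0],[0,0,0]]]'

```text
time: 4.85
position: [0.51, -0.0197, 0.026]
tcp_rot: [0.775, 0.632, 0.0, 0.0]
wrist_force: [-1.7, -2.6, 3.3]
gripper_width: 0.171
```

```bash
python3 - <<'E'
from h import *
where()
E
```

```text
t 4.85 press x,y,z -0.108 0.0001 0.026 F along,lat,z -2.88 1.19 3.25 w 15.6
```

Emit:
move_arm --commands '[[[0.001,0,0],[0,0,0]],[[0.002,0,0],[0,0,0]],[[0.002,0,0],[0,0,0]]]'

```text
time: 5.15
position: [0.5105, -0.0177, 0.026]
tcp_rot: [0.775, 0.632, 0.0, 0.0]
wrist_force: [-2.2, -3.5, 3.0]
gripper_width: 0.174
```

```bash
python3 - <<'E'
from h import *
where()
E
```

```text
t 5.15 press x,y,z -0.1059 0.0001 0.026 F along,lat,z -3.83 1.49 2.98 w 15.9
```

Emit:
move_arm --commands '[[[0.001,0,0],[0,0,0]],[[0.001,0,0],[0,0,0]]]'

```text
time: 5.35
position: [0.5106, -0.0166, 0.026]
tcp_rot: [0.775, 0.632, 0.0, -0.0]
wrist_force: [-2.6, -3.7, 1.9]
gripper_width: 0.174
```

```bash
python3 - <<'E'
from h import *
where()
E
```

```text
t 5.35 press x,y,z -0.1048 0.0002 0.026 F along,lat,z -4.18 1.79 1.89 w 15.9
```

Emit:
move_arm --commands '[[[0.001,0,0],[0,0,0]],[[0.001,0,0],[0,0,0]]]'

```text
time: 5.55
position: [0.5108, -0.0155, 0.026]
tcp_rot: [0.775, 0.632, 0.0, -0.0]
wrist_force: [-1.6, -3.1, 2.2]
gripper_width: 0.174
```

Emit:
move_arm --commands '[[[0.001,0,0],[0,0,0]],[[0.001,0,0],[0,0,0]]]'

```text
time: 5.75
position: [0.5109, -0.0152, 0.026]
tcp_rot: [0.775, 0.633, -0.0, 0.0]
wrist_force: [-3.1, -8.3, 3.5]
gripper_width: 0.173
```

```bash
python3 - <<'E'
from h import *
where()
E
```

```text
t 5.75 press x,y,z -0.1034 0.0002 0.026 F along,lat,z -8.7 1.42 3.47 w 15.8
```

Emit:
move_arm --commands '[[[0.001,0,0],[0,0,0]],[[0.001,0,0],[0,0,0]]]'

```text
time: 5.95
position: [0.5109, -0.0152, 0.026]
tcp_rot: [0.774, 0.633, -0.001, 0.001]
wrist_force: [-1.8, -8.9, 2.8]
gripper_width: 0.171
```

```bash
python3 - <<'E'
from h import *
where()
f=grab_frame("top"); W=pts(f); H,S,V=np.moveaxis(cv2.cvtColor(f["img"],cv2.COLOR_BGR2HSV),-1,0)
q=W[...,:2]-O; x=q@D; y=q@N
m=(abs(y)<.032)&(x>-.05)&(x<.09)&(H>=2)&(H<14)&(S>130)&(V>120)&(W[...,2]<.075)
for mm in (m&(y>.008),m&(y<-.008)): print(mm.sum(),np.percentile(x[mm],[0,10,50,90,100]).round(4))
cv2.imwrite("pics/top3.png",cv2.resize(f["img"][110:290,210:440],None,fx=3,fy=3,interpolation=cv2.INTER_CUBIC))
E
```

```text
t 5.95 press x,y,z -0.1034 0.0002 0.026 F along,lat,z -9.11 0.03 2.83 w 15.6
36 [0.0377 0.0385 0.0436 0.0542 0.0548]
25 [0.038  0.0384 0.0416 0.0543 0.0556]
```

View pics/top3.png

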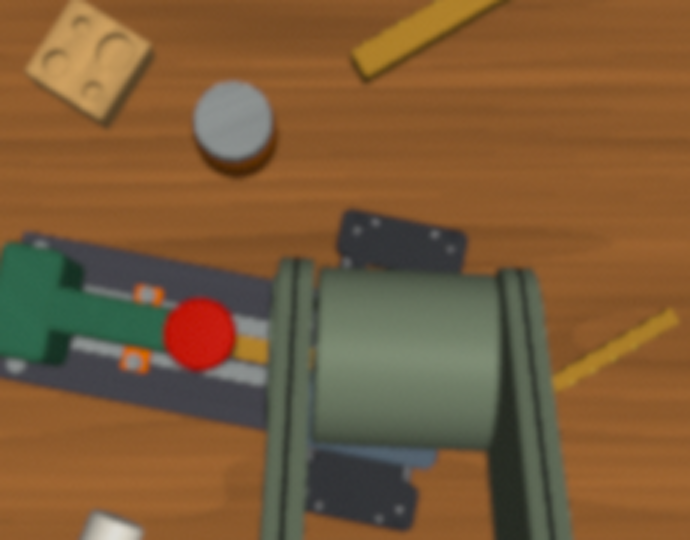

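The bar is firmly against the stop: no further travel at about 9 N. The tabs still span x 0.038–0.055, so the stop hasn't moved. They show at (148,293) and (135,360) in the crop. Next I'll release the bar and lift off.

Emit:
move_arm --commands '[[[0,0,0],[0,0,0]],[[0,0,0],[0,0,0]],[[0,0,0],[0,0,0]],[[0,0,0],[0,0,0]]]' --jaw 0.05

```text
time: 6.4
position: [0.5111, -0.0148, 0.0259]
tcp_rot: [0.774, 0.633, -0.001, 0.001]
wrist_force: [-0.3, -0.7, -0.2]
gripper_width: 0.495
```

Emit:
move_arm --commands '[[[0,0,-0.01],[0,0,0]],[[0,0,-0.03],[0,0,0]],[[-0.02,0,-0.07],[0,0,0]],[[-0.05,0,-0.12],[0,0,0]],[[-0.05,0,-0.17],[0,0,0]],[[-0.05,0,-0.2],[0,0,0]],[[-0.05,0,-0.2],[0,0,0]]]'

```text
time: 7.1
position: [0.5044, -0.064, 0.2327]
tcp_rot: [0.775, 0.632, 0.004, 0.006]
wrist_force: [0.5, -0.2, 0.1]
gripper_width: 0.546
```

```bash
python3 - <<'E'
from h import *
where(); goal(0,.20)
for n in ("top","side"):
    f=grab_frame(n); W=pts(f); H,S,V=np.moveaxis(cv2.cvtColor(f["img"],cv2.COLOR_BGR2HSV),-1,0)
    q=W[...,:2]-O; x=q@D; y=q@N
    b=(H>14)&(H<28)&(S>150)&(abs(W[...,2]-.044)<.005)&(x<0)&(x>-.25)&(abs(y)<.02)
    print(n,b.sum(),b.sum() and (np.percentile(x[b],[0,1,99,100]).round(4),np.percentile(W[b][:,2],[5,50,95]).round(4)))
    cv2.imwrite(f"pics/{n}4.png",cv2.resize(f["img"][110:290,210:440],None,fx=3,fy=3,interpolation=cv2.INTER_CUBIC))
E
```

```text
t 7.1 press x,y,z -0.1525 -0.0031 0.2327 F along,lat,z -0.09 -0.49 0.09 w 49.8
t 7.1 world goal [0.5316 0.0861 0.2   ] shift [ 0.1525 -0.0038  0.0325] turn [ 0.0136  0.0007 -0.0018]
top 406 (array([-0.1228, -0.1214, -0.0168, -0.016 ]), array([0.0407, 0.0437, 0.0467]))
side 29 (array([-0.1123, -0.1117, -0.0882, -0.0874]), array([0.0417, 0.0441, 0.0454]))
```

View pics/side4.png

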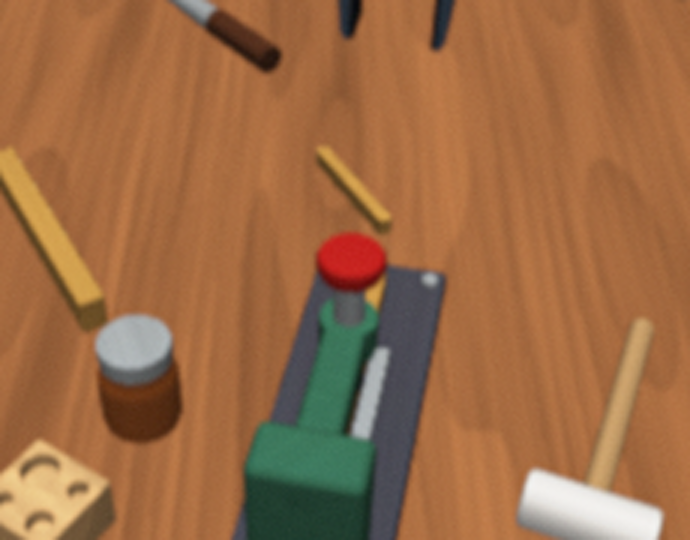

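View pics/top4.png

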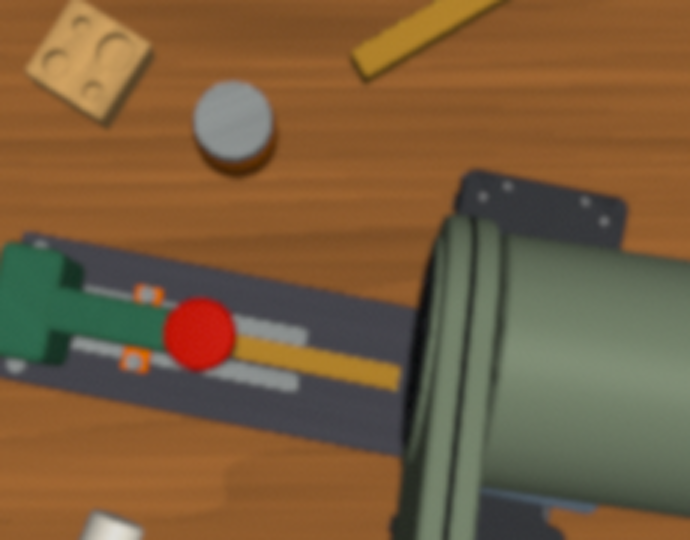

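The bar's rear is now at x = -0.1225, which puts its front at 0.0375, equal to the stop face. The knob is still up at (200,333) in the top crop, and the stop tabs haven't moved. I'll close the fingers and go above the knob.

Emit:
move_arm --commands '[[[0.03,0,0],[0,0,0]],[[0.07,0,0],[0,0,0]],[[0.11,-0.004,0.01],[0.01,0,0]],[[0.14,-0.004,0.02],[0.013,0,0]],[[0.1525,-0.004,0.03],[0.013,0,0]],[[0.1525,-0.004,0.03],[0.013,0,0]],[[0.1525,-0.004,0.03],[0.013,0,0]],[[0.1525,-0.004,0.03],[0.013,0,0]]]' --jaw 0.0

```text
time: 8.0
position: [0.5279, 0.0857, 0.1972]
tcp_rot: [0.775, 0.632, -0.004, -0.003]
wrist_force: [0.5, 0.2, -0.6]
gripper_width: 0.009
```

```bash
python3 - <<'E'
from h import *
where(); goal(0,.172)
f=grab_frame("side"); cv2.imwrite(f"pics/side5.png",cv2.resize(f["img"][110:290,210:440],None,fx=3,fy=3,interpolation=cv2.INTER_CUBIC))
E
```

```text
t 8.0 press x,y,z -0.0012 0.0036 0.1972 F along,lat,z 0.27 -0.46 -0.65 w 0.8
t 8.0 world goal [0.5316 0.0861 0.172 ] shift [0.0012 0.0038 0.0251] turn [-0.0101  0.0019 -0.0025]
```

View pics/side5.png

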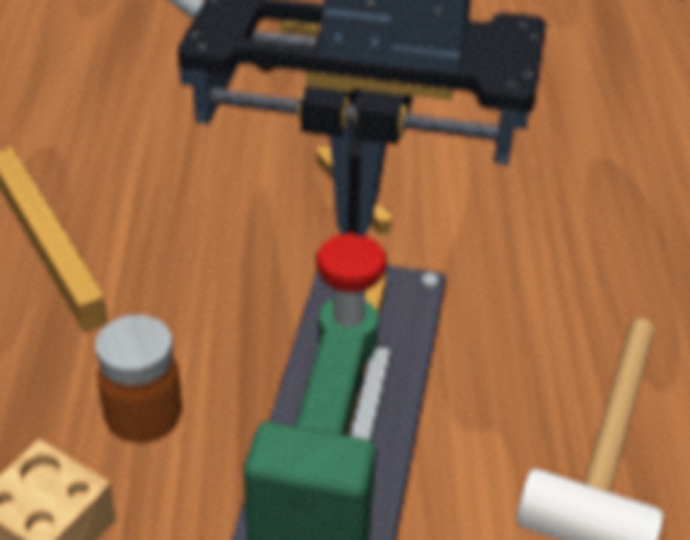

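The closed fingers at (352,230) are above the knob at (352,260). I'll come down in stages.

Emit:
move_arm --commands '[[[0.001,0.004,0.012],[-0.01,0.002,-0.002]],[[0.001,0.004,0.024],[-0.01,0.002,-0.002]],[[0.001,0.004,0.024],[-0.01,0.002,-0.002]],[[0.001,0.004,0.024],[-0.01,0.002,-0.002]]]'

```text
time: 8.45
position: [0.5317, 0.0854, 0.1733]
tcp_rot: [0.775, 0.632, 0.0, -0.0]
wrist_force: [0.7, -0.7, 0.1]
gripper_width: 0.007
```

```bash
python3 - <<'E'
from h import *
where(); goal(0,.160)
E
```

```text
t 8.45 press x,y,z -0.0007 -0.0002 0.1733 F along,lat,z -0.57 -0.87 0.14 w 0.6
t 8.45 world goal [0.5316 0.0861 0.16  ] shift [ 0.0006 -0.0002  0.0133] turn [-0.0002 -0.0002 -0.0014]
```

Emit:
move_arm --commands '[[[0.0006,0,0.004],[0,0,0]],[[0.0006,0,0.008],[0,0,0]],[[0.0006,0,0.012],[0,0,0]],[[0.0006,0,0.0133],[0,0,0]],[[0.0006,0,0.0133],[0,0,0]]]'

```text
time: 8.95
position: [0.5325, 0.0859, 0.161]
tcp_rot: [0.774, 0.633, 0.001, 0.001]
wrist_force: [-0.8, -1.2, 5.8]
gripper_width: 0.008
```

```bash
python3 - <<'E'
from h import *
where(); goal(0,.152)
E
```

```text
t 8.95 press x,y,z 0.0 -0.0009 0.161 F along,lat,z -1.35 0.58 5.77 w 0.8
t 8.95 world goal [0.5316 0.0861 0.152 ] shift [-0.     -0.0009  0.009 ] turn [ 0.0019 -0.0004 -0.0012]
```

Emit:
move_arm --commands '[[[0,0,0.003],[0,0,0]],[[0,0,0.005],[0,0,0]],[[0,0,0.007],[0,0,0]],[[0,0,0.007],[0,0,0]]]'

```text
time: 9.35
position: [0.5325, 0.0859, 0.1556]
tcp_rot: [0.774, 0.633, 0.001, 0.001]
wrist_force: [-4.0, -1.6, 11.1]
gripper_width: 0.007
```

```bash
python3 - <<'E'
from h import *
where(); goal(0,.150)
E
```

```text
t 9.35 press x,y,z 0.0 -0.0009 0.1556 F along,lat,z -2.39 3.64 11.07 w 0.6
t 9.35 world goal [0.5316 0.0861 0.15  ] shift [-0.     -0.0009  0.0056] turn [ 0.0029 -0.0006 -0.0009]
```

Emit:
move_arm --commands '[[[0,0,0.003],[0,0,0]],[[0,0,0.006],[0,0,0]],[[0,0,0.006],[0,0,0]],[[0,0,0.006],[0,0,0]]]'

```text
time: 9.75
position: [0.5325, 0.0859, 0.1519]
tcp_rot: [0.774, 0.633, 0.002, 0.001]
wrist_force: [-4.6, -0.3, 13.3]
gripper_width: 0.007
```

```bash
python3 - <<'E'
from h import *
where(); goal(0,.150)
E
```

```text
t 9.75 press x,y,z 0.0 -0.0009 0.1519 F along,lat,z -1.23 4.4 13.32 w 0.6
t 9.75 world goal [0.5316 0.0861 0.15  ] shift [-0.     -0.0009  0.0019] turn [ 0.0042 -0.0009 -0.0008]
```

Emit:
move_arm --commands '[[[0,0,0.002],[0,0,0]],[[0,0,0.004],[0,0,0]],[[0,0,0.004],[0,0,0]],[[0,0,0.004],[0,0,0]],[[0,0,0.004],[0,0,0]]]'

```text
time: 10.25
position: [0.5326, 0.086, 0.1505]
tcp_rot: [0.774, 0.633, 0.002, 0.002]
wrist_force: [-4.7, -1.9, 14.2]
gripper_width: 0.003
```

```bash
python3 - <<'E'
from h import *
where()
for n in ("side","top"):
    f=grab_frame(n); W=pts(f); H,S,V=np.moveaxis(cv2.cvtColor(f["img"],cv2.COLOR_BGR2HSV),-1,0)
    q=W[...,:2]-O; x=q@D; y=q@N
    k=((H<4)|(H>176))&(S>180)&(V>120)&(np.hypot(x,y)<.03)
    print(n,"knob",k.sum(),k.sum() and np.nanpercentile(W[k][:,2],[50,90,97]).round(4))
    b=(H>14)&(H<28)&(S>150)&(abs(W[...,2]-.044)<.005)&(x<0)&(x>-.25)&(abs(y)<.02)
    print("bar",b.sum(),b.sum() and np.percentile(x[b],[0,1,99,100]).round(4))
    cv2.imwrite(f"pics/{n}6.png",cv2.resize(f["img"][110:290,210:440],None,fx=3,fy=3,interpolation=cv2.INTER_CUBIC))
where()
E
```

```text
t 10.25 press x,y,z 0.0001 -0.001 0.1505 F along,lat,z -2.83 4.21 14.2 w 0.3
side knob 160 [0.1502 0.1514 0.1517]
bar 0 0
top knob 0 0
bar 200 [-0.1226 -0.1217 -0.0723 -0.0716]
t 10.35 press x,y,z 0.0 -0.001 0.1505 F along,lat,z -2.03 4.88 15.0 w 0.2
```

View pics/side6.png

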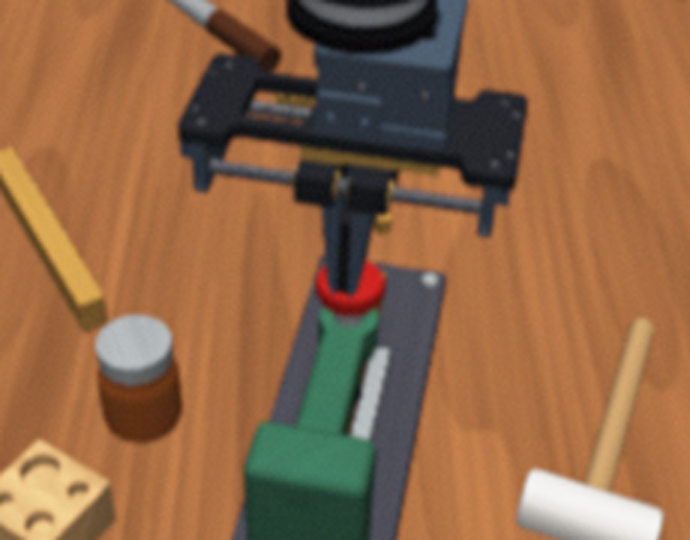

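View pics/top6.png

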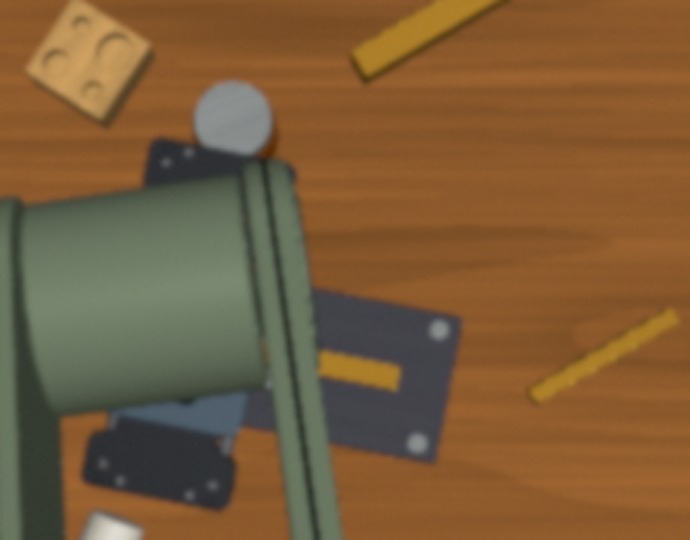

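All the readings agree. TCP z is 0.1505, so the ram is at about 0.0195, and the push is 14–15 N. The knob top measures about 0.150–0.151 in the side view. The bar's rear is still at -0.1226 in the top view, at (400,378) in the crop. I'm handing in.

```bash
python3 - <<'E'
from h import *
where(); print(hand_in())
E
```

```text
t 10.35 press x,y,z 0.0 -0.001 0.1505 F along,lat,z -2.03 4.88 15.0 w 0.2
the job is handed in; nothing more can be done
None
```

I slid the middle-sized brass bar about 50 mm to the orange stop and let it go. I then pressed the red knob down with the closed fingers, and handed in at about 10.4 s with the arm still holding it. `hand_in()` gives no verdict, so this rests on my own measurements.

- **Bar:** contact showed as about 9 N with no further travel. The rear end is at press x = -0.1226 m, which puts the front at about 0.0375 m, level with the measured stop face. It did not move while I pressed the knob.
- **Stop:** its tabs were in the same place after the push as before. The arm hid them in the last top view, so I couldn't check them again.
- **Press:** the fingertips are at z = 0.1505 m, so the ram is down about 19.5 mm and the foot spring is squeezed about 7.5 mm. The push of 15.0 N fits that, and the side camera puts the knob top at about 0.150–0.151 m. The white and green foot stem wasn't visible, so I couldn't check the squeeze by its colours.
- **Side force:** there is a sideways force of about 5 N at the knob, from about 1 mm of off-centre contact. Position held steady between the last two readings.
- **Bystanders:** the mallet, jar and doming block look unmoved in the pictures.

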